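Close the split fixture and swing its keeper across

TASK

On the fitting bench the loose aluminium half of a split fixture lies askew on its base plate. Push it flush against the back rail and slide it along until it butts squarely against the fixed blue half with no gap, then swing the yellow keeper arm (with the red knob) across behind it, right up to its stop. Leave the other things on the bench where they are.

Things in the scene. Friction and masses are not known exactly. Their poses are not given: they have to be found in the camera images.
- jig: split fixture fixed to the bench. Origin on the bench top, z up; x points from its open front to its back rail, y along the rail towards the blue half. Dark steel base plate: x -100 to 70, y -180 to 180, top at z 12. Bright steel back rail: x 50 to 70, y -170 to 170, top at z 32. Fixed blue half: x -20 to 50, y 40 to 150, top at z 57. All mm.
- butt_face (a point): point low in the corner where the butting face of the fixed blue half (a vertical face at y 40 mm, facing the fixture's -y) meets the front face of the back rail (at x 50 mm), on top of the base plate
- block: loose aluminium half, 70 (its x) x 100 (its y) x 45 mm tall, about 0.55 kg (pocketed underneath), with a channel along y in its top. Origin: centre of its underside, which lies on the base plate. When home, its +x face is on the back rail and its +y end on the blue half: origin at x 15, y -10 mm in the fixture's frame, axes parallel to the fixture's.
- keeper (a joint): angle (rad) of the yellow keeper arm, 78 x 18 mm, 35 to 49 above the bench, on a vertical pivot on the back rail; it stays where left. 0: points along the fixture's -y, over the rail; negative: out behind the rail; grows clockwise from above; 1.571 (its stop): points to the fixture's -x, across behind the loose half's -y end, 5 mm clear of it when home.
- keeper_knob (a point): centre of the top of the red upright knob on the keeper arm: 16 dia, free from 49 to 89 above the bench, 65 from the pivot axis. It turns with the arm.
- keeper_pivot (a point): point on the keeper's vertical pivot axis, on top of the back rail, 33 above the bench
- gauge: brass cylinder gauge, 40 dia x 50 tall, standing on the base plate in front of the blue half; origin under its middle; loose, not to be disturbed
- oil: white plastic oil bottle, 60 dia x 130 tall, left of the plate; origin under its middle; loose, not to be disturbed
- hammer: hammer lying right of the plate, 260 long; origin under its middle; loose, not to be disturbed
- brush: bench brush lying behind the back rail, 200 long; origin under its middle; loose, not to be disturbed
- setup: bright steel setup block 75 x 50 x 50, right of the plate; origin under its middle; loose, not to be disturbed
- tray: blue plastic tray 120 x 160 x 35, left behind the plate; origin under its middle; loose, not to be disturbed

How it is judged (in metres and radians):
On the way, in this order (a step that is already met when the one before it is completed fails the run):
1. the loose half lies flush against the back rail and butts squarely against the blue half (x of block in the frame of jig above 0.013 m and y of block in the frame of jig above -0.012 m and z of block in the frame of jig below 0.016 m and angle between the x axis of block and the x axis of jig, either way round below 0.02 rad and angle between block's own z axis and vertical below 0.04 rad), for 0.2 s.
2. the keeper arm is swung across behind the loose half, up to its stop (value of joint keeper above 1.47 rad), for 0.2 s.
At the end, for the whole second after the job is handed in: The loose half lies flat on the base plate, at rest, within 2 mm of the back rail and of the blue half and square to them within 0.02 rad, and the keeper arm is within 0.1 rad of its stop (above 1.47 rad) (all of step 1 and value of joint keeper above 1.47 rad and linear speed of block below 0.01 m/s); the robot touches nothing.
It fails at once if the brass gauge, oil bottle, setup block or tray is knocked over (angle between any of gauge, oil, setup, tray's own z axis and vertical above 0.6 rad).
It fails at once if the gauge, oil bottle, hammer, brush, setup block or tray is moved more than 30 mm (distance of any of gauge, oil, hammer, brush, setup, tray from where it was at the start of the episode above 0.03 m).
It also fails if it takes over 72 s, if anything falls off the work surface, if the arm or the gripper's body presses on something with over 40 N, if the wrist force passes 120 N, or if a joint passes its speed limit or range.

ROBOT

A 6-joint arm with a two-finger parallel gripper is mounted at the origin on the work surface. World frame = base frame: x ahead of the robot, y to its left, z up, the work surface at z = 0. Lengths are in m, angles in degrees, forces in N, time in s.
With the tool pointing down it reaches from about 0.4 to 0.825 m from the base axis. Payload 7 kg.
Tool frame: the origin (TCP) lies on the centre line of the jaws, within the pads' length; the fingertips stand 19 mm ahead of it and the grasp point (between the pads) is the TCP; z points along the fingers, y is the line along which they close (so a half turn about z gives the same grasp; the last joint's range is limited). The gripper opens to 88 mm and grips with 3 to 60 N. Pads are 19 mm wide; open, the fingers measure 130 mm over their backs; the gripper's body (78 mm by 193 mm) begins 47 mm behind the grasp point.
Start: joints at [16.507, 20.546, 0.682, 0, -70.136, -16.507], TCP at [0.675, -0, 0.246] pointing down, gripper open.
Joint ranges: [-176.03, 176.03], [-82.01, 121.73], [-58.28, 71.71], [-173.87, 95.51], [-174.79, -0.11], [-173.66, 173.66]. Speed limits (degrees/s): [136.94, 136.94, 172.46, 180, 180, 180].

INTERFACE

Orientations are given as [roll, pitch, yaw] about the fixed x, y, z axes, in that order (R = Rz(yaw) Ry(pitch) Rx(roll)).
In Python, from plant import ctrl gives the robot as it stands.
- The arm moves only by the tool move_arm, never from a script. Its argument "motion" is a list of rows, each a list of 3 entries, a list of its own where there are three numbers: the shift along the tool's x, y, z in mm, then the turn, a rotation vector about the tool's x, y, z in degrees, then the closure, from 0 (fully open) to 1 (shut). A call has 1 to 10 rows; each row is the pose to reach, as a shift and turn from the pose commanded when the call began, along the tool's axes at that moment; what a row does not reach only later rows make up. A row lasts 1/12 s, in which the tool goes at most 41.7 mm and 7.16 degrees, less where a joint would pass 70% of its speed; a pose out of reach is approached as far as the arm can. A call with a gripper value outside its range is refused whole. The fingers move at their own pace and stop on an object; the grip force is fixed at half the most. Time passes only in rows, so rows that repeat a pose let the fingers close. It gives the time, the measured TCP pose, the force, the opening and the grip force at its end, in the units of the state.
- ctrl.get_obs(): the state, without advancing time (a new reading comes with each control period).
- ctrl.snapshot(name): name is "scene" or "side" or "wrist"; returns a dict with "color" (480x640x3 uint8, blue, green, red), "camera_matrix" (3x3 intrinsics, pixels), "cam_to_world" (4x4, takes a point from camera to world coordinates). Camera axes: x right, y up, looking along -z (the intrinsics and any distortion apply to the point x, -y, -z); pixel columns grow to the right and rows downward; lengths in m; the calibration is good to about 2 mm. The wrist camera is an equidistant fisheye: a pixel r from the principal point sees the ray r / f radians off the axis. A picture is of the moment at which its call begins. There is no depth.
- ctrl.close_job(): hands the job in; it is judged then, once.
The state is a dict: "clock": time; "joint_pos": joint angles; "qvel": joint speeds; "tau": joint torques, N m; "tool_pos": TCP position; "orientation": TCP orientation; "force": force on the tool from outside, world axes, zero at the start; "moment": the same for the moment, N m; "opening": finger opening in m; "gripper_force": force on a finger pad.
Only numpy, scipy, OpenCV 4.12 (cv2) and the standard library are available. Lean on these libraries where they do the work, as an engineer would, in place of code of your own. Each camera call takes 0.05 s, during which the arm holds its last target. There are 200 camera calls.

## Working session

There is one attempt and no reset: what is moved stays moved. The work goes in short steps, Python scripts to look and compute and a tool call to move; the robot and the scene stay as the last step left them, time stands still between calls to the robot, and variables do not carry over. Pictures are saved under pics/ and viewed, at most 10 in all, crops included, and the job is handed in when it is done.

Besides the shell and the picture viewer there is one more tool, called as name(argument=value, ...), one argument or row to a line, values as JSON. move_arm: Moves the arm, as the interface text tells. Its arguments: {"type":"object","properties":{"motion":{"type":"array"}},"required":["motion"]}

```bash
mkdir -p pics
python3 - <<'E'
from plant import ctrl
import cv2,numpy as np,pickle
o=ctrl.get_obs();print(o)
d={}
for n in("scene","side"):
    s=ctrl.snapshot(n);d[n]=s;cv2.imwrite(f"pics/{n}0.png",s["color"]);print(n,s["camera_matrix"].tolist(),np.round(s["cam_to_world"],4).tolist(),[k for k in s])
pickle.dump(d,open("s0.pkl","wb"))
E
```

```text
{'clock': 0.0, 'joint_pos': array([ 1.65069950e+01,  2.05900983e+01,  6.32586144e-01, -2.14476290e-02,
       -7.01366172e+01, -1.65073247e+01]), 'qvel': array([ 0.014014  ,  0.00381788, -0.01578452,  0.05464229, -0.03914834,
        0.04556151]), 'tau': array([-8.00930356e-04, -5.82726967e+01,  2.93058443e+01,  6.99745238e+00,
        6.93249181e-03, -2.06530804e-04]), 'tool_pos': array([ 6.74521561e-01, -2.10175774e-05,  2.44624566e-01]), 'orientation': array([ 1.79904021e+02, -7.41735872e-03, -9.00076275e+01]), 'force': array([ 0.13175933, -0.78577037,  0.44392712]), 'moment': array([-0.02265617, -0.04546449,  0.02034076]), 'gripper_force': 0.0, 'opening': 0.08794616939048894}
scene [[474.41124842670985, 0.0, 314.24705215502155], [0.0, 474.41124842670985, 235.6753081479835], [0.0, 0.0, 1.0]] [[-0.4482, -0.5961, 0.6662, 1.2586], [0.8939, -0.2935, 0.3387, 0.4358], [-0.0064, 0.7473, 0.6644, 0.7638], [0.0, 0.0, 0.0, 1.0]] ['color', 'camera_matrix', 'cam_to_world']
side [[443.5686935287244, 0.0, 317.06592050571896], [0.0, 443.5686935287244, 233.4867463401764], [0.0, 0.0, 1.0]] [[0.8179, 0.3324, -0.4696, 0.2101], [-0.575, 0.4437, -0.6874, -0.4539], [-0.0202, 0.8322, 0.5541, 0.5375], [0.0, 0.0, 0.0, 1.0]] ['color', 'camera_matrix', 'cam_to_world']
```

View pics/scene0.png

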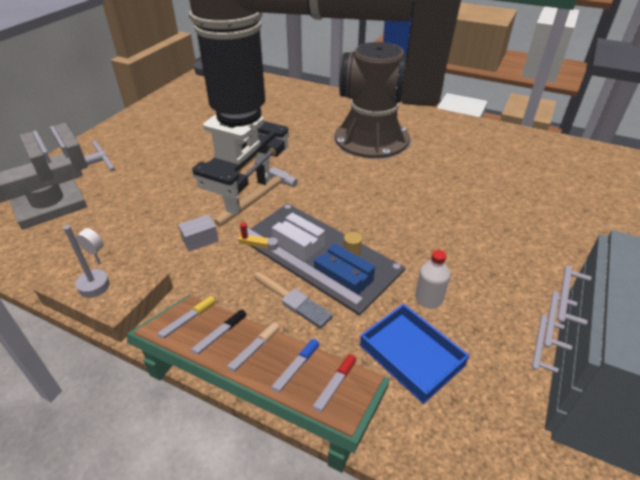

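View pics/side0.png

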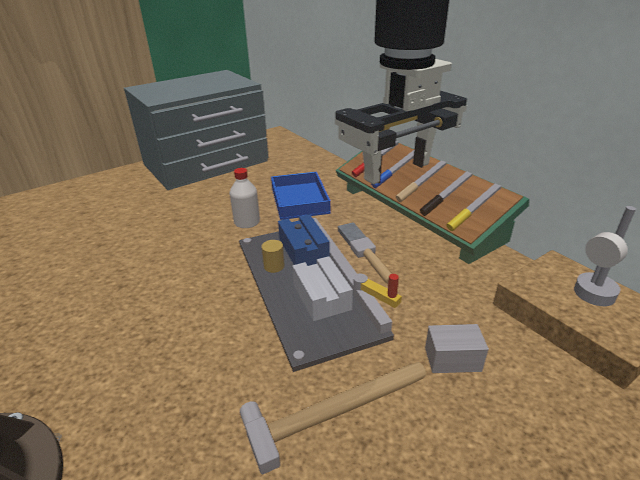

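Scene view: plate around (320,255), the block at (297,232), blue half (345,267), keeper knob (244,230). Side view: plate corners about (240,237), (295,365) and (391,338); block (325,288), knob (393,285), keeper arm sticking out behind the rail. Next I'll enlarge both for precise corners.

Run:
```python
import cv2,pickle
d=pickle.load(open("s0.pkl","rb"))
a=d["side"]["color"][205:375,230:430];cv2.imwrite("pics/side0c.png",cv2.resize(a,None,fx=3.5,fy=3.5,interpolation=cv2.INTER_CUBIC))
a=d["scene"]["color"][195:315,230:410];cv2.imwrite("pics/scene0c.png",cv2.resize(a,None,fx=4,fy=4,interpolation=cv2.INTER_CUBIC))
```

```text
(no output)
```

View pics/side0c.png

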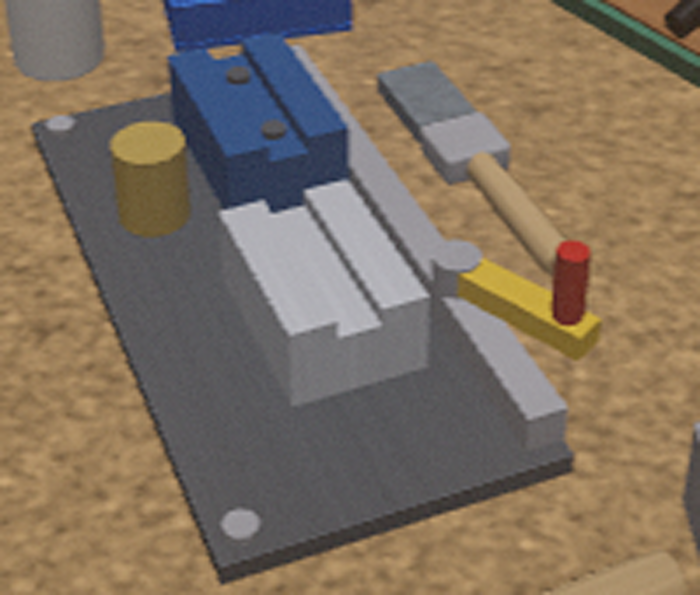

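View pics/scene0c.png

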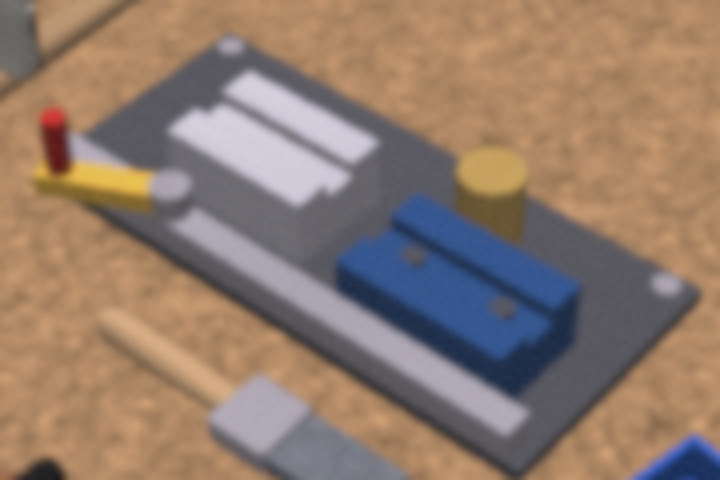

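The crops (side ×3.5 from (230,205), scene ×4 from (230,195)) show plate corners, block top corners, blue top corners and the knob top clearly. The block sits away from the rail and short of the blue half, with the keeper behind the rail. Now I'll cast rays.

```bash
cat > h.py <<'E'
import numpy as np
def ray(s,u,v):
    K=s["camera_matrix"];T=s["cam_to_world"]
    d=T[:3,:3]@np.array([(u-K[0,2])/K[0,0],-(v-K[1,2])/K[1,1],-1.]);return T[:3,3],d
def onz(s,u,v,z):
    o,d=ray(s,u,v);return o+d*(z-o[2])/d[2]
def fit2(J,W):
    J=np.array(J,float);W=np.array(W,float);j=J.mean(0);w=W.mean(0)
    a=J-j;b=W-w;th=np.arctan2((a[:,0]*b[:,1]-a[:,1]*b[:,0]).sum(),(a*b).sum())
    R=np.array([[np.cos(th),-np.sin(th)],[np.sin(th),np.cos(th)]]);t=w-R@j
    return th,R,t,(W-(J@R.T+t))
E
python3 - <<'E'
from h import *
import pickle
d=pickle.load(open("s0.pkl","rb"));np.set_printoptions(precision=1,suppress=True)
S=lambda u,v,z:onz(d["side"],230+u/3.5,205+v/3.5,z/1e3)[:2]*1e3
C=lambda u,v,z:onz(d["scene"],230+u/4,195+v/4,z/1e3)[:2]*1e3
sj=[((-100,180),S(35,127,12)),((-100,-180),S(222,570,12)),((70,-180),S(572,458,12)),((70,-170),S(566,408,32)),((50,-170),S(527,420,32)),((-20,40),S(230,183,57)),((50,40),S(346,128,57)),((-20,150),S(170,58,57))]
cj=[((-100,-180),C(232,36,12)),((-100,180),C(698,295,12)),((70,180),C(518,472,12)),((50,170),C(528,410,32)),((-20,40),C(408,197,57)),((-20,150),C(582,285,57)),((50,150),C(505,360,57)),((50,40),C(337,265,57))]
sb=[((-35,50),S(222,210,57)),((35,50),S(350,183,57)),((35,-50),S(428,298,57)),((-35,-50),S(291,334,57))]
cb=[((-35,-50),C(248,70,57)),((-35,50),C(380,143,57)),((35,50),C(301,207,57)),((35,-50),C(168,130,57))]
for n,j,b in(("side",sj,sb),("scene",cj,cb),("both",sj+cj,sb+cb)):
    th,R,t,r=fit2(*zip(*j));tb,Rb,ub,rb=fit2(*zip(*b))
    print(n,"jig",np.degrees(th),t,"block",np.degrees(tb-th),R.T@(ub-t),"rms",r.std(),rb.std());print(r.tolist() if n!="both" else "",rb.tolist() if n!="both" else "")
def tri(a,b):
    A=[];y=[]
    for o,dd in(a,b):
        dd=dd/np.linalg.norm(dd);P=np.eye(3)-np.outer(dd,dd);A.append(P);y.append(P@o)
    return np.linalg.lstsq(np.vstack(A),np.hstack(y),rcond=None)[0]*1e3
for n,p,q in(("knob",(573,250),(54,115)),("pivot top",(457,255),(172,185)),("gauge top",(148,143),(491,170))):
    X=tri(ray(d["side"],230+p[0]/3.5,205+p[1]/3.5),ray(d["scene"],230+q[0]/4,195+q[1]/4));print(n,X,"jig",R.T@(X[:2]-t))
E
```

```text
side jig -13.761076003529979 [560.5  74.9] block -1.1381985453082868 [ -2.1 -49.6] rms 5.430885548232889 1.1768060513022434
[[3.032696414452573, -2.723997342478981], [1.9367396722011563, 3.1478945131588176], [-1.3920105162656, 3.3502120882801876], [0.6534001480065399, 4.408720956603204], [0.964336478213454, 4.434393060729221], [-8.931779731391089, -16.781485754259336], [0.8225719515661467, 4.177571784510491], [2.9140455832161933, -0.013309306543675348]] [[0.37416576815917324, 0.4509786074526261], [-1.820275553730312, -1.8536143493493284], [-0.2512909739816678, 0.8720499426714348], [1.6974007595530338, 0.5305857992252712]]
scene jig -14.001987075907227 [564.2  83. ] block 0.5086523526163652 [ -5.9 -53.2] rms 2.54506734991422 0.7222963360231348
[[1.2355715957268671, 4.181752115819258], [4.387393124337507, -1.2086743253420877], [-1.528353238272416, -1.3002461410293336], [-3.3071196406333456, -2.008141927124143], [3.650096663209297, -3.405313290246525], [-1.6852645434498754, -0.004913875706165527], [-3.104441119031094, 1.4355413224921847], [0.3521171581122644, 2.309996121136848]] [[-0.5568462473942191, -1.3272822676509222], [0.9888968950095887, 0.2649561691522848], [-0.029800770622273376, 0.9354276626054201], [-0.4022498769934373, 0.12689843589323146]]
both jig -14.004284443069517 [562.4  78.9] block -0.18281512025429178 [ -4.  -51.4] rms 5.281867287295821 2.3035613797247207
 
knob [616.4 -68.2  88.1] jig [  88.  -129.7]
pivot top [602.6  -4.2  50. ] jig [ 59.1 -70.9]
gauge top [522.8 155.9  60.4] jig [-57.   65.1]
```

```bash
cat >> h.py <<'E'
from scipy.spatial.transform import Rotation as Ro
def go(obs,jig,x,y,z,yoff):
    """shift(mm)/turn(deg about tool z) in tool axes to reach jig (x,y) mm, height z, tool y along jig angle yoff deg (mod 180)"""
    th,t=jig;c,s=np.cos(np.radians(th)),np.sin(np.radians(th))
    w=np.array([t[0]+c*x-s*y,t[1]+s*x+c*y,z])
    R=Ro.from_euler("xyz",obs["orientation"],degrees=True).as_matrix()
    ty=np.degrees(np.arctan2(R[1,1],R[0,1]));turn=-((th+yoff-ty+90)%180-90)
    p=np.array(obs["tool_pos"])*1e3;q=p[:2]-t
    print("shift",np.round(R.T@(w-p),1),"turn z",round(turn,1),"| now jig",np.round([c*q[0]+s*q[1],-s*q[0]+c*q[1],p[2]],1),"tooly in jig",round(ty-th,1))
E
python3 - <<'E'
from h import *
import pickle
d=pickle.load(open("s0.pkl","rb"));np.set_printoptions(precision=1,suppress=True)
S=lambda u,v,z:onz(d["side"],230+u/3.5,205+v/3.5,z/1e3)[:2]*1e3
C=lambda u,v,z:onz(d["scene"],230+u/4,195+v/4,z/1e3)[:2]*1e3
sj=[((-100,180),S(35,127,12)),((-100,-180),S(222,570,12)),((70,-180),S(572,458,12)),((70,-170),S(566,408,32)),((50,-170),S(527,420,32)),((50,40),S(346,128,57)),((-20,150),S(170,58,57))]
cj=[((-100,-180),C(232,36,12)),((-100,180),C(698,295,12)),((70,180),C(518,472,12)),((50,170),C(528,410,32)),((-20,40),C(408,197,57)),((-20,150),C(582,285,57)),((50,150),C(505,360,57)),((50,40),C(337,265,57))]
sb=[((-35,50),S(222,210,57)),((35,50),S(350,183,57)),((35,-50),S(428,298,57)),((-35,-50),S(291,334,57))]
cb=[((-35,-50),C(248,70,57)),((-35,50),C(380,143,57)),((35,50),C(301,207,57)),((35,-50),C(168,130,57))]
for n,j,b in(("side",sj,sb),("scene",cj,cb),("both",sj+cj,sb+cb)):
    th,R,t,r=fit2(*zip(*j));tb,Rb,ub,rb=fit2(*zip(*b))
    print(n,"jig",np.degrees(th),t,"block",np.degrees(tb-th),R.T@(ub-t),"rms",r.std(),rb.std())
    if n!="both":print((r@R).round(1).tolist())
print(R.T@([616.4,-68.2]-t),R.T@([602.6,-4.2]-t))
from plant import ctrl
J=(np.degrees(th),t);pickle.dump(J,open("jig.pkl","wb"))
go(ctrl.get_obs(),J,-75,-50,90,90)
E
```

```text
side jig -14.003419129634189 [562.   77.3] block -0.895855419204077 [ -2.8 -52.3] rms 1.9889326377996532 1.1768060513022434
[[2.0, -5.0], [1.0, 0.5], [-2.3, 0.6], [-0.6, 2.1], [-0.3, 2.1], [-1.2, 1.8], [1.3, -2.0]]
scene jig -14.001987075907227 [564.2  83. ] block 0.5086523526163652 [ -5.9 -53.2] rms 2.54506734991422 0.7222963360231348
[[0.2, 4.4], [4.5, -0.1], [-1.2, -1.6], [-2.7, -2.7], [4.4, -2.4], [-1.6, -0.4], [-3.4, 0.6], [-0.2, 2.3]]
both jig -14.079012340517327 [563.1  80.3] block -0.10808722280648156 [ -4.3 -52.9] rms 3.1549034728122693 2.3035613797247207
[  87.8 -131.1] [ 58.8 -72.4]
shift [-50.1 196.1 155. ] turn z -75.9 | now jig [127.7 -50.8 244.7] tooly in jig 194.1
```

move_arm(
  motion=[
    [[-50, 196, 60], [0, 0, -76], 0.4],
    [[-50, 196, 60], [0, 0, -76], 0.4],
    [[-50, 196, 60], [0, 0, -76], 0.4],
    [[-50, 196, 60], [0, 0, -76], 0.4],
    [[-50, 196, 60], [0, 0, -76], 0.4],
    [[-50, 196, 60], [0, 0, -76], 0.4],
    [[-50, 196, 60], [0, 0, -76], 0.4],
    [[-50, 196, 60], [0, 0, -76], 0.4],
    [[-50, 196, 60], [0, 0, -76], 0.4],
    [[-50, 196, 60], [0, 0, -76], 0.4],
  ],
)

```text
clock: 0.93
tool_pos: [0.4787, 0.0501, 0.1855]
orientation: [180.0, 0.0, -18.0]
force: [0.4, 0.4, -0.6]
opening: 0.0525
gripper_force: 0.0
```

move_arm(
  motion=[
    [[0, 0, 0], [0, 0, -2], 0.4],
    [[0, 0, 0], [0, 0, -2], 0.4],
    [[0, 0, 0], [0, 0, -2], 0.4],
  ],
)

```text
clock: 1.18
tool_pos: [0.4788, 0.0499, 0.1854]
orientation: [180.0, 0.0, -16.5]
force: [0.0, -0.5, -0.2]
opening: 0.0522
gripper_force: 0.0
```

Run:
```python
from h import *
from plant import ctrl
import pickle,cv2
J=pickle.load(open("jig.pkl","rb"));o=ctrl.get_obs();print(o["clock"],o["opening"],o["force"],o["orientation"])
go(o,J,-75,-53,48,90)
s=ctrl.snapshot("wrist");print(s["camera_matrix"].tolist(),s["cam_to_world"].round(3).tolist());pickle.dump(s,open("w1.pkl","wb"));cv2.imwrite("pics/w1.png",s["color"])
```

```text
1.1833 0.05223437465438835 [ 0.01000677 -0.50135249 -0.17663905] [ 1.79987472e+02  1.78301366e-02 -1.64817189e+01]
shift [ -0.4   3.  137.4] turn z -2.4 | now jig [-74.4 -50.  185.4] tooly in jig -92.4
[[371.64829954431775, 0.0, 319.25899039779387], [0.0, 371.64829954431775, 236.6458593374874], [0.0, 0.0, 1.0]] [[-0.284, 0.911, 0.298, 0.56], [-0.959, -0.27, -0.089, 0.026], [-0.001, -0.311, 0.95, 0.325], [0.0, 0.0, 0.0, 1.0]]
```

View pics/w1.png

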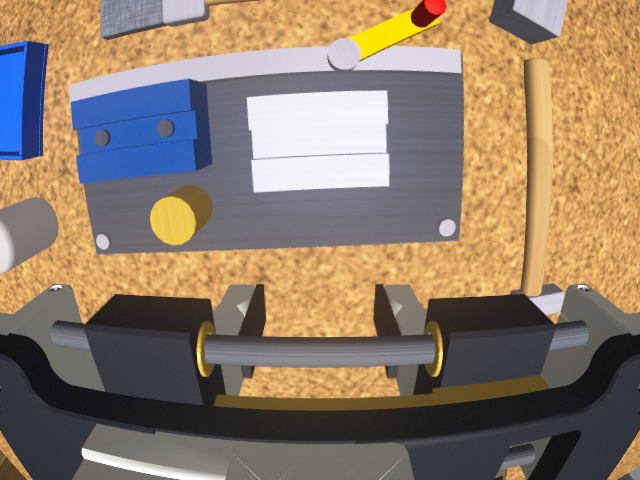

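Wrist view: block top corners about (247,98), (387,91), (389,185), (254,192); plate front corners (97,253) and (459,240); rail end (462,50); knob top (433,6). I'll cross-check the pose with these.

```bash
cat >> h.py <<'E'
def won(s,u,v,z):
    K=s["camera_matrix"];T=s["cam_to_world"];a=np.array([(u-K[0,2])/K[0,0],(v-K[1,2])/K[1,1]]);r=np.linalg.norm(a)
    d=T[:3,:3]@np.array([a[0]/r*np.sin(r),-a[1]/r*np.sin(r),-np.cos(r)]);o=T[:3,3];return ((o+d*(z/1e3-o[2])/d[2])*1e3)[:2]
E
python3 - <<'E'
from h import *
import pickle
from plant import ctrl
np.set_printoptions(precision=1,suppress=True)
s=pickle.load(open("w1.pkl","rb"));W=lambda u,v,z:won(s,u,v,z)
j=[((-100,180),W(97,254,12)),((-100,-180),W(459,240,12)),((70,-170),W(461,49,32)),((50,-170),W(462,73,32)),((-20,40),W(196,172,57)),((-20,150),W(80,183,57)),((50,150),W(71,101,57)),((50,40),W(191,80,57))]
b=[((-35,-50),W(389,185,57)),((-35,50),W(254,192,57)),((35,50),W(247,98,57)),((35,-50),W(387,91,57))]
th,R,t,r=fit2(*zip(*j));tb,Rb,ub,rb=fit2(*zip(*b))
print(np.degrees(th),t,(r@R),np.degrees(tb-th),R.T@(ub-t),rb)
print("knob",R.T@(W(431,8,89)-t),"pivot",R.T@(W(343,54,50)-t),"gauge",R.T@(W(173,221,62)-t))
J=(np.degrees(th),t)
go(ctrl.get_obs(),J,-75,-53,48,90)
E
```

```text
-14.130830965787947 [561.5  81.2] [[ 0.   0.3]
 [ 0.6  0.3]
 [ 0.5 -0.7]
 [ 0.2 -0.7]
 [-0.9  0.6]
 [ 0.2  0.6]
 [ 0.6  0.5]
 [-1.3 -1. ]] 0.48828510881864823 [ -3.8 -52.9] [[ 0.5 -0.1]
 [ 0.2  0.2]
 [-0.3  0. ]
 [-0.4 -0.1]]
knob [  86.3 -128.7] pivot [ 60.  -72.8] gauge [-56.8  62.9]
shift [ -2.3   2.5 137.4] turn z -2.4 | now jig [-72.6 -50.5 185.4] tooly in jig -92.4
```

```bash
python3 - <<'E'
import pickle,numpy as np
pickle.dump((-14.13,np.array([561.5,81.2])),open("jig.pkl","wb"))
E
cat > st.py <<'E'
from h import *
from plant import ctrl
import pickle,sys
J=pickle.load(open("jig.pkl","rb"));o=ctrl.get_obs()
c,s=np.cos(np.radians(J[0])),np.sin(np.radians(J[0]));f=o["force"]
print(round(o["clock"],2),"force jig",round(c*f[0]+s*f[1],1),round(-s*f[0]+c*f[1],1),round(f[2],1),"open",round(o["opening"],4))
go(o,J,*map(float,sys.argv[1:5]))
E
```

```text
(no output)
```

move_arm(
  motion=[
    [[-2, 2, 40], [0, 0, -2.4], 0.4],
    [[-2, 2, 80], [0, 0, -2.4], 0.4],
    [[-2, 2, 115], [0, 0, -2.4], 0.4],
    [[-2, 2, 137], [0, 0, -2.4], 0.4],
    [[-2, 2, 137], [0, 0, -2.4], 0.4],
    [[-2, 2, 137], [0, 0, -2.4], 0.4],
  ],
)

```text
clock: 1.73
tool_pos: [0.476, 0.0482, 0.048]
orientation: [179.9, 0.1, -14.0]
force: [-0.4, 0.0, 0.9]
opening: 0.0529
gripper_force: 0.0
```

```bash
python3 st.py -29.5 -53 48 90
```

```text
1.73 force jig -0.4 -0.1 0.9 open 0.0529
shift [45.4  0.2 -0.1] turn z 0.1 | now jig [-74.9 -52.8  48. ] tooly in jig -89.9
```

move_arm(
  motion=[
    [[10, 0, 0], [0, 0, 0], 0.4],
    [[18, 0, 0], [0, 0, 0], 0.4],
    [[22, 0, 0], [0, 0, 0], 0.4],
    [[25, 0, 0], [0, 0, 0], 0.4],
    [[28, 0, 0], [0, 0, 0], 0.4],
    [[31, 0, 0], [0, 0, 0], 0.4],
    [[34, 0, 0], [0, 0, 0], 0.4],
    [[37, 0, 0], [0, 0, 0], 0.4],
    [[40, 0, 0], [0, 0, 0], 0.4],
    [[40, 0, 0], [0, 0, 0], 0.4],
  ],
)

```text
clock: 2.57
tool_pos: [0.5138, 0.0383, 0.0491]
orientation: [179.9, 0.2, -14.1]
force: [-7.6, 1.1, 7.2]
opening: 0.0521
gripper_force: 3.8
```

```bash
python3 st.py -29.5 -53 48 90
```

```text
2.57 force jig -7.7 -0.8 7.2 open 0.0521
shift [ 6.3 -0.3  1.1] turn z 0.1 | now jig [-35.8 -53.3  49.1] tooly in jig -89.9
```

move_arm(
  motion=[
    [[2, 0, 0], [0, 0, 0], 0.4],
    [[4, 0, 0], [0, 0, 0], 0.4],
    [[5, 0, 0], [0, 0, 0], 0.4],
    [[6, 0, 0], [0, 0, 0], 0.4],
    [[6, 0, 0], [0, 0, 0], 0.4],
  ],
)

```text
clock: 2.98
tool_pos: [0.5172, 0.0372, 0.049]
orientation: [179.9, 0.3, -14.1]
force: [-20.0, 8.9, 17.1]
opening: 0.0527
gripper_force: 10.6
```

```bash
python3 st.py -29.5 -53 48 90
```

```text
2.98 force jig -21.6 3.8 17.1 open 0.0527
shift [ 2.7 -0.5  1. ] turn z 0.1 | now jig [-32.2 -53.5  49. ] tooly in jig -89.9
```

move_arm(
  motion=[
    [[-10, 0, 0], [0, 0, 0], 0.4],
    [[-25, 0, 0], [0, 0, 0], 0.6],
    [[-25, 0, -40], [0, 0, 0], 0.7],
    [[-25, 0, -70], [0, 0, 0], 0.75],
    [[-25, 0, -70], [0, 0, 0], 0.75],
  ],
)

```text
clock: 3.4
tool_pos: [0.5005, 0.0447, 0.125]
orientation: [-179.7, -0.5, -13.9]
force: [0.6, 0.0, -0.6]
opening: 0.0315
gripper_force: 0.0
```

```bash
python3 st.py 15 -135 115 0
python3 - <<'E'
from h import *
from plant import ctrl
import cv2,pickle
s=ctrl.snapshot("wrist");pickle.dump(s,open("w2.pkl","wb"));cv2.imwrite("pics/w2.png",s["color"])
E
```

```text
3.4 force jig 0.6 0.2 -0.6 open 0.0315
shift [64.9 85.  10.1] turn z -89.8 | now jig [-50.3 -50.3 125. ] tooly in jig -89.8
```

View pics/w2.png

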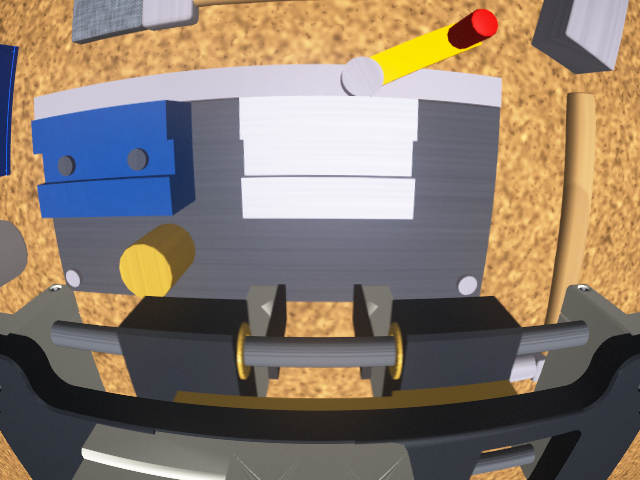

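The wrist view shows the block's far edge (240,97)–(418,98) now along the rail, with a gap to the blue half at (195,150). Next is the push from the −y end.

move_arm(
  motion=[
    [[63, 85, 0], [0, 0, 90], 0.8],
    [[63, 85, 0], [0, 0, 90], 0.8],
    [[63, 85, 0], [0, 0, 90], 0.8],
    [[63, 85, 0], [0, 0, 90], 0.8],
    [[63, 85, 0], [0, 0, 90], 0.8],
    [[63, 85, 0], [0, 0, 90], 0.8],
    [[63, 85, 0], [0, 0, 90], 0.8],
    [[63, 85, 0], [0, 0, 90], 0.8],
    [[63, 85, 0], [0, 0, 90], 0.8],
    [[63, 85, 0], [0, 0, 90], 0.8],
  ],
)

```text
clock: 4.28
tool_pos: [0.5374, -0.0544, 0.1184]
orientation: [180.0, 0.0, -86.0]
force: [-0.6, 0.3, 0.0]
opening: 0.0173
gripper_force: 0.0
```

move_arm(
  motion=[
    [[0, 0, 0], [0, 0, 18], 0.8],
    [[0, 0, 0], [0, 0, 18], 0.8],
    [[0, 0, 0], [0, 0, 18], 0.8],
    [[0, 0, 0], [0, 0, 18], 0.8],
    [[0, 0, 0], [0, 0, 18], 0.8],
  ],
)

```text
clock: 4.7
tool_pos: [0.5374, -0.0543, 0.1185]
orientation: [180.0, 0.0, -103.5]
force: [-0.4, 0.3, -0.2]
opening: 0.0175
gripper_force: 0.0
```

```bash
python3 st.py 13 -135 51 0
```

```text
4.7 force jig -0.4 0.2 -0.2 open 0.0175
shift [-2.2 -3.3 67.5] turn z 0.6 | now jig [   9.7 -137.3  118.5] tooly in jig 180.6
```

move_arm(
  motion=[
    [[-2, -3, 30], [0, 0, 0.6], 0.8],
    [[-2, -3, 55], [0, 0, 0.6], 0.8],
    [[-2, -3, 67], [0, 0, 0.6], 0.8],
    [[-2, -3, 67], [0, 0, 0.6], 0.8],
    [[-12, -3, 67], [0, 0, 0.6], 0.8],
    [[-18, -3, 67], [0, 0, 0.6], 0.8],
    [[-22, -3, 67], [0, 0, 0.6], 0.8],
    [[-26, -3, 67], [0, 0, 0.6], 0.8],
    [[-30, -3, 67], [0, 0, 0.6], 0.8],
    [[-30, -3, 67], [0, 0, 0.6], 0.8],
  ],
)

```text
clock: 5.53
tool_pos: [0.5477, -0.0253, 0.0526]
orientation: [-180.0, 0.0, -104.1]
force: [-1.2, -1.8, 0.8]
opening: 0.0177
gripper_force: 1.0
```

```bash
python3 st.py 13 -72.5 51 0
```

```text
5.53 force jig -0.7 -2.0 0.8 open 0.0177
shift [-34.1  -0.4   1.6] turn z -0.0 | now jig [  12.6 -106.6   52.6] tooly in jig 180.0
```

move_arm(
  motion=[
    [[-4, 0, 0], [0, 0, 0], 0.8],
    [[-8, 0, 0], [0, 0, 0], 0.8],
    [[-12, 0, 0], [0, 0, 0], 0.8],
    [[-16, 0, 0], [0, 0, 0], 0.8],
    [[-20, 0, 0], [0, 0, 0], 0.8],
    [[-23, 0, 0], [0, 0, 0], 0.8],
    [[-26, 0, 0], [0, 0, 0], 0.8],
    [[-29, 0, 0], [0, 0, 0], 0.8],
    [[-29, 0, 0], [0, 0, 0], 0.8],
  ],
)

```text
clock: 6.28
tool_pos: [0.5544, 0.002, 0.0525]
orientation: [-180.0, -0.0, -104.2]
force: [-2.3, -5.4, 5.4]
opening: 0.0175
gripper_force: 3.0
```

move_arm(
  motion=[
    [[-2, 0, 0], [0, 0, 0], 0.8],
    [[-4, 0, 0], [0, 0, 0], 0.8],
    [[-5, 0, 0], [0, 0, 0], 0.8],
    [[-5, 0, 0], [0, 0, 0], 0.8],
  ],
)

```text
clock: 6.62
tool_pos: [0.5554, 0.0064, 0.0525]
orientation: [180.0, -0.1, -104.2]
force: [-2.3, -6.5, 5.8]
opening: 0.0176
gripper_force: 3.8
```

```bash
python3 st.py 13 -72.5 51 0
```

```text
6.62 force jig -0.7 -6.9 5.8 open 0.0176
shift [-1.5 -0.6  1.5] turn z -0.0 | now jig [ 12.4 -74.   52.5] tooly in jig 180.0
```

move_arm(
  motion=[
    [[-2, 0, 0], [0, 0, 0], 0.8],
    [[-3, 0, 0], [0, 0, 0], 0.8],
    [[-4, 0, 0], [0, 0, 0], 0.8],
    [[-5, 0, 0], [0, 0, 0], 0.8],
    [[-5, 0, 0], [0, 0, 0], 0.8],
  ],
)

```text
clock: 7.03
tool_pos: [0.5561, 0.0095, 0.0526]
orientation: [179.9, -0.2, -104.2]
force: [-1.1, -17.5, 5.6]
opening: 0.0175
gripper_force: 8.6
```

```bash
python3 st.py 13 -72.5 51 0
```

```text
7.03 force jig 3.2 -17.2 5.6 open 0.0175
shift [ 1.7 -0.7  1.6] turn z -0.0 | now jig [ 12.3 -70.8  52.6] tooly in jig 180.0
```

move_arm(
  motion=[
    [[-1, 0, 0], [0, 0, 0], 0.8],
    [[-2, 0, 0], [0, 0, 0], 0.8],
    [[10, 0, 0], [0, 0, 0], 0.8],
    [[20, 0, -10], [0, 0, 0], 0.8],
    [[20, 0, -50], [0, 0, 0], 0.8],
    [[20, 0, -90], [0, 0, 0], 0.8],
    [[20, 0, -110], [0, 0, 0], 0.6],
    [[20, 0, -110], [0, 0, 0], 0.6],
    [[20, 0, -110], [0, 0, 0], 0.6],
  ],
)

```text
clock: 7.78
tool_pos: [0.5532, -0.0067, 0.1644]
orientation: [-179.7, 0.2, -104.2]
force: [-0.6, 0.4, -1.8]
opening: 0.0318
gripper_force: 0.0
```

```bash
python3 st.py 86 -129 130 0
python3 - <<'E'
from h import *
from plant import ctrl
import cv2,pickle
d={n:ctrl.snapshot(n) for n in("wrist","side")};pickle.dump(d,open("w3.pkl","wb"))
a=cv2.resize(d["wrist"]["color"],(533,400));b=cv2.resize(d["side"]["color"][205:375,230:430],None,fx=2.35,fy=2.35,interpolation=cv2.INTER_CUBIC)
cv2.imwrite("pics/w3.png",d["wrist"]["color"])
E
```

```text
7.78 force jig -0.7 0.2 -1.8 open 0.0318
shift [ 41.8 -72.5  34.5] turn z -0.1 | now jig [ 13.4 -87.2 164.4] tooly in jig 179.9
```

View pics/w3.png

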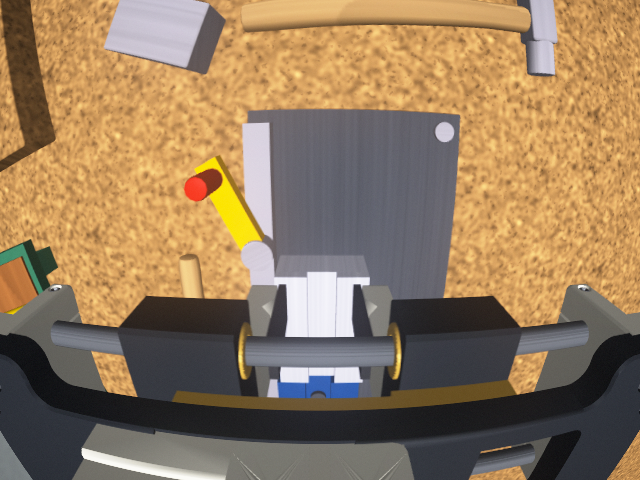

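Wrist view: block end top edge (275,276)–(369,278), rail along (245–272, 123–280), knob top (196,188), pivot (257,255). I'll measure these.

Run:
```python
from h import *
import pickle
np.set_printoptions(precision=1,suppress=True)
s=pickle.load(open("w3.pkl","rb"))["wrist"];th,t=pickle.load(open("jig.pkl","rb"));c,q=np.cos(np.radians(th)),np.sin(np.radians(th));R=np.array([[c,-q],[q,c]])
for n,u,v,z in(("end+x",275,277,57),("end-x",369,278,57),("rail end50",270,123,32),("rail70",243,124,32),("plate -100-180",460,116,12),("knob",196,188,89),("pivot",257,255,50)):print(n,R.T@(won(s,u,v,z)-t))
```

```text
end+x [ 46.1 -59.1]
end-x [-22.9 -58.3]
rail end50 [  49.3 -168.9]
rail70 [  69.4 -168.9]
plate -100-180 [-100.1 -178.1]
knob [  88.6 -132.2]
pivot [ 59.8 -73.7]
```

The block's y is home, but its x reads about 3 mm off the rail. I pushed too high and it probably tipped slightly. I'll repeat the x push with the fingers lower.

```bash
python3 st.py -65 -20 110 90
```

```text
7.88 force jig 0.0 -0.2 -0.1 open 0.0339
shift [-67.9  77.2  51.8] turn z 89.9 | now jig [ 12.1 -88.  161.7] tooly in jig 179.9
```

move_arm(
  motion=[
    [[-68, 77, 20], [0, 0, -90], 0.47],
    [[-68, 77, 20], [0, 0, -90], 0.47],
    [[-68, 77, 20], [0, 0, -90], 0.47],
    [[-68, 77, 20], [0, 0, -90], 0.47],
    [[-68, 77, 20], [0, 0, -90], 0.47],
    [[-68, 77, 20], [0, 0, -90], 0.47],
    [[-68, 77, 20], [0, 0, -90], 0.47],
    [[-68, 77, 50], [0, 0, -90], 0.47],
    [[-68, 77, 50], [0, 0, -90], 0.47],
    [[-68, 77, 50], [0, 0, -90], 0.47],
  ],
)

```text
clock: 8.72
tool_pos: [0.4923, 0.0768, 0.109]
orientation: [179.7, 0.2, -32.2]
force: [-0.1, 1.0, 0.6]
opening: 0.0462
gripper_force: 0.0
```

move_arm(
  motion=[
    [[0, 0, 0], [0, 0, -18], 0.47],
    [[0, 0, 0], [0, 0, -18], 0.47],
    [[0, 0, 0], [0, 0, -18], 0.47],
    [[0, 0, 0], [0, 0, -18], 0.47],
    [[0, 0, 0], [0, 0, -18], 0.47],
  ],
)

```text
clock: 9.13
tool_pos: [0.4936, 0.0773, 0.1107]
orientation: [179.9, 0.1, -14.7]
force: [-0.5, 0.2, 0.4]
opening: 0.0466
gripper_force: 0.0
```

```bash
python3 st.py -58 -20 35 90
```

```text
9.13 force jig -0.5 0.1 0.4 open 0.0466
shift [ 7.  -0.5 75.7] turn z -0.6 | now jig [-64.9 -20.3 110.7] tooly in jig -90.6
```

move_arm(
  motion=[
    [[7, 0, 30], [0, 0, -0.6], 0.47],
    [[7, 0, 60], [0, 0, -0.6], 0.47],
    [[7, 0, 75], [0, 0, -0.6], 0.47],
    [[7, 0, 75], [0, 0, -0.6], 0.47],
    [[15, 0, 75], [0, 0, -0.6], 0.47],
    [[20, 0, 75], [0, 0, -0.6], 0.47],
    [[24, 0, 75], [0, 0, -0.6], 0.47],
    [[28, 0, 75], [0, 0, -0.6], 0.47],
    [[30, 0, 75], [0, 0, -0.6], 0.47],
    [[30, 0, 75], [0, 0, -0.6], 0.47],
  ],
)

```text
clock: 9.97
tool_pos: [0.5238, 0.07, 0.0371]
orientation: [-180.0, -0.0, -14.0]
force: [0.0, -0.9, 1.1]
opening: 0.0465
gripper_force: 0.0
```

```bash
python3 st.py -31 -20 35 90
```

```text
9.97 force jig 0.3 -0.9 1.1 open 0.0465
shift [ 2.8 -0.1  2.2] turn z 0.1 | now jig [-33.8 -20.1  37.1] tooly in jig -89.9
```

move_arm(
  motion=[
    [[1, 0, 0], [0, 0, 0], 0.47],
    [[2, 0, 0], [0, 0, 0], 0.47],
    [[3, 0, 0], [0, 0, 0], 0.47],
    [[4, 0, 0], [0, 0, 0], 0.47],
    [[4, 0, 0], [0, 0, 0], 0.47],
  ],
)

```text
clock: 10.38
tool_pos: [0.5253, 0.0689, 0.0367]
orientation: [179.9, 0.1, -14.0]
force: [-8.3, 3.9, 8.0]
opening: 0.0465
gripper_force: 4.6
```

```bash
python3 st.py -31 -20 35 90
```

```text
10.38 force jig -9.0 1.8 8.0 open 0.0465
shift [ 1.1 -0.7  1.7] turn z 0.2 | now jig [-32.1 -20.7  36.7] tooly in jig -89.8
```

move_arm(
  motion=[
    [[1, 0, 0], [0, 0, 0], 0.47],
    [[2, 0, 0], [0, 0, 0], 0.47],
    [[3, 0, 0], [0, 0, 0], 0.47],
    [[4, 0, 0], [0, 0, 0], 0.47],
    [[5, 0, 0], [0, 0, 0], 0.47],
    [[5, 0, 0], [0, 0, 0], 0.47],
  ],
)

```text
clock: 10.88
tool_pos: [0.5268, 0.0682, 0.0366]
orientation: [179.9, 0.4, -14.0]
force: [-25.6, 14.5, 21.8]
opening: 0.0462
gripper_force: 14.5
```

```bash
python3 st.py -31 -20 35 90
```

```text
10.88 force jig -28.4 7.8 21.8 open 0.0462
shift [-0.5 -1.   1.6] turn z 0.1 | now jig [-30.5 -21.   36.6] tooly in jig -89.9
```

move_arm(
  motion=[
    [[-5, 0, 0], [0, 0, 0], 0.47],
    [[-15, 0, 0], [0, 0, 0], 0.47],
    [[-35, 0, -20], [0, 0, 0], 0.47],
    [[-50, 0, -55], [0, 0, 0], 0.47],
    [[-50, 0, -95], [0, 0, 0], 0.47],
    [[-50, -20, -130], [0, 0, 0], 0.7],
    [[-50, -20, -130], [0, 0, 0], 0.7],
    [[-50, -20, -130], [0, 0, 0], 0.7],
  ],
)

```text
clock: 11.55
tool_pos: [0.4894, 0.1007, 0.1691]
orientation: [-179.8, -0.2, -13.9]
force: [-0.6, -0.5, -1.6]
opening: 0.032
gripper_force: 0.0
```

```bash
python3 st.py 86 -129 130 0
python3 - <<'E'
from h import *
from plant import ctrl
import cv2,pickle
d={n:ctrl.snapshot(n) for n in("wrist","side")};pickle.dump(d,open("w4.pkl","wb"))
cv2.imwrite("pics/w4.png",cv2.resize(d["wrist"]["color"][60:280,40:440],None,fx=2,fy=2,interpolation=cv2.INTER_CUBIC))
E
```

```text
11.55 force jig -0.5 -0.6 -1.6 open 0.032
shift [160.  131.   39.2] turn z -89.8 | now jig [-74.7   1.3 169.1] tooly in jig -89.8
```

View pics/w4.png

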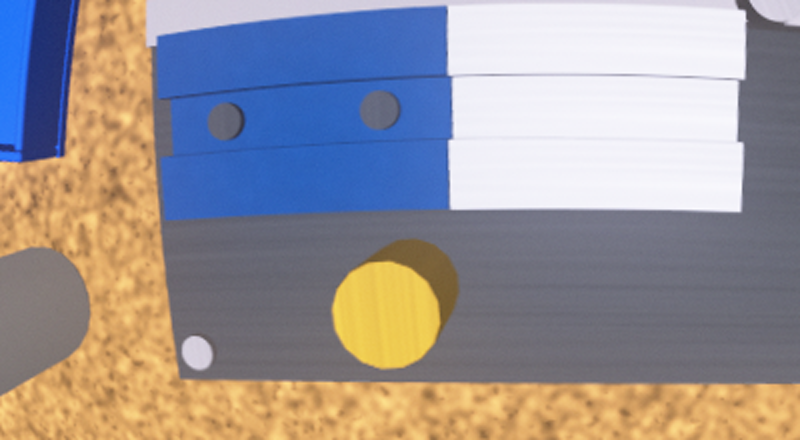

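The enlarged wrist view shows the block flush with the blue half: the joint line at x=450 has no gap, and the front edges (y=209), channel lines and rear edges all line up. Next is the keeper, checking pose and joint 6.

```bash
python3 st.py 88 -132 130 -32
python3 - <<'E'
from plant import ctrl
print(ctrl.get_obs()["joint_pos"].round(1))
E
```

```text
11.65 force jig 0.5 0.2 -0.6 open 0.0282
shift [163.8 131.8  36.1] turn z -57.9 | now jig [-76.1  -0.7 166.2] tooly in jig -89.9
[ 34.2   7.8 -27.7  -0.  -54.5  41.9]
```

move_arm(
  motion=[
    [[164, 132, 0], [0, 0, -58], 0.45],
    [[164, 132, 0], [0, 0, -58], 0.45],
    [[164, 132, 0], [0, 0, -58], 0.45],
    [[164, 132, 0], [0, 0, -58], 0.45],
    [[164, 132, 0], [0, 0, -58], 0.45],
    [[164, 132, 0], [0, 0, -58], 0.45],
    [[164, 132, 20], [0, 0, -58], 0.45],
    [[164, 132, 30], [0, 0, -58], 0.45],
    [[164, 132, 30], [0, 0, -58], 0.45],
    [[164, 132, 30], [0, 0, -58], 0.45],
  ],
)

```text
clock: 12.48
tool_pos: [0.6137, -0.0694, 0.1335]
orientation: [-179.8, 0.3, 44.1]
force: [0.1, 0.2, 0.5]
opening: 0.0483
gripper_force: 0.0
```

```bash
python3 st.py 88 -132 82 -32
```

```text
12.48 force jig 0.0 0.2 0.5 open 0.0483
shift [ 1.6 -0.  51.5] turn z 0.3 | now jig [  87.4 -133.3  133.5] tooly in jig -31.7
```

move_arm(
  motion=[
    [[1, 0, 25], [0, 0, 0], 0.45],
    [[1, 0, 45], [0, 0, 0], 0.45],
    [[1, 0, 51], [0, 0, 0], 0.45],
    [[1, 0, 51], [0, 0, 0], 0.45],
    [[1, 0, 51], [0, 0, 0], 1],
    [[1, 0, 51], [0, 0, 0], 1],
    [[1, 0, 51], [0, 0, 0], 1],
    [[1, 0, 51], [0, 0, 0], 1],
    [[1, 0, 51], [0, 0, 0], 1],
    [[1, 0, 51], [0, 0, 0], 1],
  ],
)

```text
clock: 13.32
tool_pos: [0.6168, -0.0682, 0.0863]
orientation: [179.9, -0.0, 44.0]
force: [-0.3, -3.0, -2.7]
opening: 0.0152
gripper_force: 30.0
```

```bash
python3 st.py 88 -132 82 -32
python3 - <<'E'
from h import *
from plant import ctrl
import pickle
th,t=pickle.load(open("jig.pkl","rb"));o=ctrl.get_obs();R=Ro.from_euler("xyz",o["orientation"],degrees=True).as_matrix()
c,s=np.cos(np.radians(th)),np.sin(np.radians(th));p=o["tool_pos"]*1e3
for a in np.linspace(-.45,1.56,14):
    x,y=60-65*np.sin(a),-74-65*np.cos(a);w=np.array([t[0]+c*x-s*y,t[1]+s*x+c*y,p[2]]);print(round(a,2),(R.T@(w-p)).round(1))
E
```

```text
13.32 force jig 0.5 -3.0 -2.7 open 0.0152
shift [-1.6 -1.4  4.3] turn z 0.2 | now jig [  90.1 -131.4   86.3] tooly in jig -31.8
-0.45 [-1.9 -0.9 -0. ]
-0.3 [-10.   -6.9  -0. ]
-0.14 [-17.  -14.1  -0. ]
0.01 [-22.8 -22.3  -0. ]
0.17 [-27.3 -31.2  -0.1]
0.32 [-30.4 -40.8  -0.1]
0.48 [-31.9 -50.7  -0.1]
0.63 [-31.9 -60.8  -0.1]
0.79 [-30.4 -70.7  -0.1]
0.94 [-27.3 -80.3  -0.1]
1.1 [-22.9 -89.2  -0.1]
1.25 [-17.  -97.4  -0.1]
1.41 [ -10.  -104.6   -0.2]
1.56 [  -2.  -110.6   -0.2]
```

move_arm(
  motion=[
    [[-9, -6, 0], [0, 0, 0], 1],
    [[-13, -10, 0], [0, 0, 0], 1],
    [[-17, -14, 0], [0, 0, 0], 1],
    [[-20, -18, 0], [0, 0, 0], 1],
    [[-23, -22, 0], [0, 0, 0], 1],
    [[-25, -26, 0], [0, 0, 0], 1],
    [[-27, -31, 0], [0, 0, 0], 1],
    [[-29, -36, 0], [0, 0, 0], 1],
    [[-30, -41, 0], [0, 0, 0], 1],
    [[-30, -41, 0], [0, 0, 0], 1],
  ],
)

```text
clock: 14.15
tool_pos: [0.5644, -0.0612, 0.086]
orientation: [180.0, 0.2, 44.0]
force: [-3.3, -11.0, 4.3]
opening: 0.0153
gripper_force: 30.0
```

```bash
cat > kn.py <<'E'
from h import *
from plant import ctrl
import pickle
th,t=pickle.load(open("jig.pkl","rb"));o=ctrl.get_obs();R=Ro.from_euler("xyz",o["orientation"],degrees=True).as_matrix()
c,s=np.cos(np.radians(th)),np.sin(np.radians(th));p=o["tool_pos"]*1e3;q=p[:2]-t;x,y=c*q[0]+s*q[1]-60,-s*q[0]+c*q[1]+74
print("r",np.hypot(x,y).round(1),"angle",np.arctan2(-x,-y).round(3),"z",p[2].round(1),"F",o["force"].round(1),"open",o["opening"].round(4),o["gripper_force"].round(1))
for a in np.arange(.3,1.6,.14):
    x,y=60-65*np.sin(a),-74-65*np.cos(a);w=np.array([t[0]+c*x-s*y,t[1]+s*x+c*y,p[2]]);print(round(a,2),(R.T@(w-p)).round(1))
E
python3 kn.py
```

```text
Traceback (most recent call last):
  File "kn.py", line 6, in <module>
    print("r",np.hypot(x,y).round(1),"angle",np.arctan2(-x,-y).round(3),"z",p[2].round(1),"F",o["force"].round(1),"open",o["opening"].round(4),o["gripper_force"].round(1))
                                                                                                                         ^^^^^^^^^^^^^^^^^^
AttributeError: 'float' object has no attribute 'round'
```

```bash
sed -i 's/o\["opening"\].round(4),o\["gripper_force"\].round(1)/o["opening"],o["gripper_force"]/' kn.py; python3 kn.py
```

```text
r 67.3 angle 0.339 z 86.0 F [ -3.3 -11.    4.3] open 0.015255367813225416 30.00084400177002
0.3 [ 2.8  2.  -0. ]
0.44 [ 1.1 -6.9 -0. ]
0.58 [  0.7 -16.   -0. ]
0.72 [  1.5 -25.1  -0. ]
0.86 [  3.6 -33.9  -0. ]
1.0 [  6.9 -42.4  -0. ]
1.14 [ 11.4 -50.3  -0. ]
1.28 [ 16.9 -57.5  -0.1]
1.42 [ 23.4 -63.9  -0.1]
1.56 [ 30.7 -69.3  -0.1]
```

move_arm(
  motion=[
    [[1, -7, 0], [0, 0, 0], 1],
    [[1, -13, 0], [0, 0, 0], 1],
    [[1, -19, 0], [0, 0, 0], 1],
    [[2, -25, 0], [0, 0, 0], 1],
    [[3, -30, 0], [0, 0, 0], 1],
    [[4, -35, 0], [0, 0, 0], 1],
    [[6, -40, 0], [0, 0, 0], 1],
    [[8, -45, 0], [0, 0, 0], 1],
    [[11, -50, 0], [0, 0, 0], 1],
    [[11, -50, 0], [0, 0, 0], 1],
  ],
)

```text
clock: 14.98
tool_pos: [0.5387, -0.016, 0.0859]
orientation: [180.0, 0.1, 44.0]
force: [-2.0, -4.7, 3.4]
opening: 0.0149
gripper_force: 30.0
```

```bash
python3 kn.py
```

```text
r 63.9 angle 1.154 z 85.9 F [-2.  -4.7  3.4] open 0.014871369735187613 30.000464022159576
0.3 [-10.1  52.5   0. ]
0.44 [-11.8  43.5   0. ]
0.58 [-12.2  34.4   0. ]
0.72 [-11.3  25.4   0. ]
0.86 [-9.2 16.5  0. ]
1.0 [-5.9  8.1  0. ]
1.14 [-1.4  0.2  0. ]
1.28 [ 4.1 -7.1 -0. ]
1.42 [ 10.6 -13.4  -0. ]
1.56 [ 17.9 -18.9  -0. ]
```

move_arm(
  motion=[
    [[3, -5, 0], [0, 0, 0], 1],
    [[6, -9, 0], [0, 0, 0], 1],
    [[10, -13, 0], [0, 0, 0], 1],
    [[14, -16, 0], [0, 0, 0], 1],
    [[18, -19, 0], [0, 0, 0], 1],
    [[20, -20, 0], [0, 0, 0], 1],
    [[20, -20, 0], [0, 0, 0], 1],
  ],
)

```text
clock: 15.57
tool_pos: [0.5391, 0.0107, 0.0858]
orientation: [180.0, 0.2, 44.0]
force: [0.5, -12.7, 3.8]
opening: 0.0151
gripper_force: 30.0
```

```bash
python3 kn.py|head -1
```

```text
r 64.5 angle 1.574 z 85.8 F [  0.5 -12.7   3.8] open 0.015054318605744443 30.000457763671875
```

move_arm(
  motion=[
    [[1, -1, 0], [0, 0, 0], 1],
    [[3, -2, 0], [0, 0, 0], 1],
    [[3, -2, 0], [0, 0, 0], 1],
  ],
)

```text
clock: 15.82
tool_pos: [0.5391, 0.0113, 0.0857]
orientation: [179.9, 0.5, 44.0]
force: [2.5, -28.6, 2.5]
opening: 0.0152
gripper_force: 30.0
```

```bash
python3 kn.py|head -1
```

```text
r 64.7 angle 1.582 z 85.7 F [  2.5 -28.6   2.5] open 0.015168585957511933 30.000604391098022
```

At the stop, with force rising and no further travel. I'll relax, open and lift.

move_arm(
  motion=[
    [[-3, 2, 0], [0, 0, 0], 1],
    [[-3, 2, 0], [0, 0, 0], 0.6],
    [[-3, 2, 0], [0, 0, 0], 0.6],
    [[-3, 2, 0], [0, 0, 0], 0.6],
    [[-3, 2, 0], [0, 0, 0], 0.6],
    [[-3, 2, -15], [0, 0, 0], 0.6],
    [[-3, 2, -45], [0, 0, 0], 0.6],
    [[-3, 2, -85], [0, 0, 0], 0.6],
    [[-3, 2, -120], [0, 0, 0], 0.6],
    [[-3, 2, -120], [0, 0, 0], 0.6],
  ],
)

```text
clock: 16.65
tool_pos: [0.5436, 0.0139, 0.2132]
orientation: [179.6, -0.6, 44.1]
force: [1.6, 1.2, -0.2]
opening: 0.035
gripper_force: 0.0
```

```bash
python3 st.py -90 0 205 90
python3 - <<'E'
from h import *
from plant import ctrl
import cv2,pickle
d={n:ctrl.snapshot(n) for n in("wrist","side")};pickle.dump(d,open("w5.pkl","wb"))
cv2.imwrite("pics/side5.png",cv2.resize(d["side"]["color"][205:375,230:430],None,fx=3.5,fy=3.5,interpolation=cv2.INTER_CUBIC))
E
```

```text
16.65 force jig 1.3 1.6 -0.2 open 0.035
shift [  12.3 -112.4    7.6] turn z 58.3 | now jig [ -1.  -69.6 213.2] tooly in jig -31.7
```

View pics/side5.png

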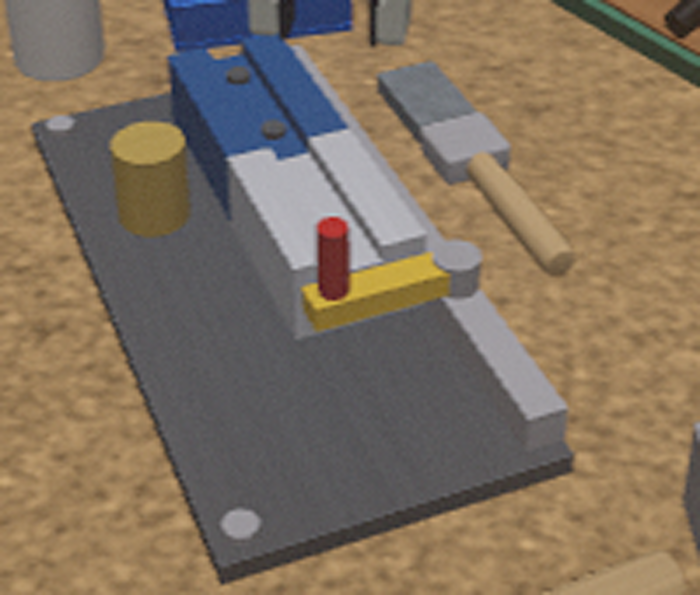

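Side view: the block continues the blue half with edges in line, and the yellow arm lies across the block's end with the knob at (333,230). A last numeric check from the earlier wrist crop and this view:

Run:
```python
from h import *
import pickle
s=pickle.load(open("w4.pkl","rb"))["wrist"];th,t=pickle.load(open("jig.pkl","rb"));c,q=np.cos(np.radians(th)),np.sin(np.radians(th));R=np.array([[c,-q],[q,c]])
for n,u,v,z in(("blue f150",163,219,57),("blue f40",449,210,57),("block f40",452,209,57),("block f-60",742,211,57),("blue b150",158,37,57),("blue b40",447,7,57),("block b40",449,8,57),("block b-60",745,11,57)):print(n,(R.T@(won(s,40+u/2,60+v/2,z)-t)).round(1))
d=pickle.load(open("w5.pkl","rb"))["side"]
for n,u,v,z in(("knob",333,229,89),("rail50-170",527,420,32),("pivot",457,255,50)):print(n,(R.T@(onz(d,230+u/3.5,205+v/3.5,z/1e3)[:2]*1e3-t)).round(1))
```

```text
blue f150 [-19.7 151.4]
blue f40 [-20.8  39.9]
block f40 [-20.4  38.9]
block f-60 [-20.1 -61.2]
blue b150 [ 49.2 149.7]
blue b40 [49.2 39.9]
block b40 [48.9 39.2]
block b-60 [ 49.7 -60.4]
knob [ -3.9 -78.3]
rail50-170 [  51.5 -171.5]
pivot [ 62.7 -74.8]
```

Run:
```python
from h import *
import pickle,cv2
s=pickle.load(open("w5.pkl","rb"))["wrist"];im=s["color"];cv2.imwrite("pics/w5.png",im)
th,t=pickle.load(open("jig.pkl","rb"));c,q=np.cos(np.radians(th)),np.sin(np.radians(th));R=np.array([[c,-q],[q,c]])
h=cv2.cvtColor(im,cv2.COLOR_BGR2HSV);m=cv2.inRange(h,(20,200,150),(35,255,255))
n,l,st,ce=cv2.connectedComponentsWithStats(m)
for i in range(1,n):
    if st[i,4]>150:
        P=np.array([R.T@(won(s,u,v,49)-t) for v,u in np.argwhere(l==i)]);(cx,cy),sz,an=cv2.minAreaRect(P.astype(np.float32));print(st[i],P.mean(0).round(1),sz,an,P.min(0),P.max(0))
```

```text
[556   0  47  39 864] [325.8 -23.1] (73.8553695678711, 19.193950653076172) 8.962985038757324 [290.83141748 -36.88098435] [365.30453146 -10.46336533]
[ 300  187   77   52 1182] [ 21.9 -73. ] (17.461864471435547, 67.86223602294922) 89.868408203125 [-17.64456757 -82.1471828 ] [ 50.23460976 -64.57019673]
```

View pics/w5.png

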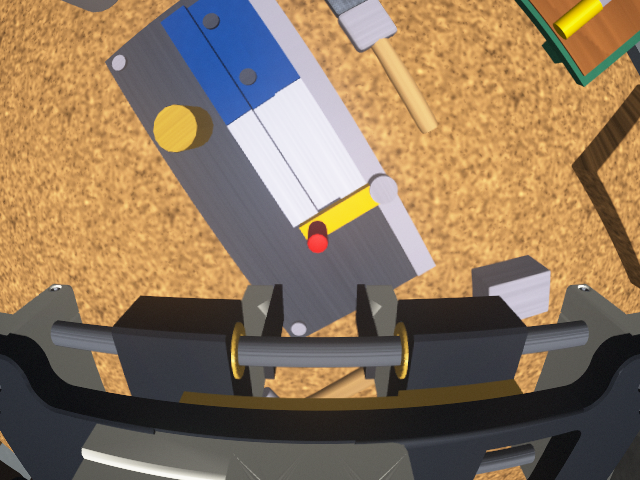

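The wrist view shows the block tight to the blue half and the rail. The yellow arm (300–377, 187–239) is square across the block's end: the mask gives a 17.5 mm wide arm within 0.2° of the fixture's x axis, so the keeper is at its stop. Handing in.

```bash
python3 -c "
from plant import ctrl
print(ctrl.close_job())"
```

```text
the job is handed in; nothing more can be done
None
```

The job is handed in, with no verdict returned: by my last measurements the loose half sits within about 1 mm of the back rail and the blue half, the keeper arm is at its stop, and I saw nothing else on the bench disturbed.

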